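# Lay the last two segments of an open-segment ring on the indexing turntable

## Task

A wooden ring for a turned bowl is being dry-laid on the turntable and its last two segments, one long and one short, wait on the sloping rest. Set each down on the disc before letting it go (no dropping), flat in its own place in the open part of the ring, narrow edge towards the centre, centred between its two scribed lines so that the ring goes round evenly with an open joint at every line. The turntable turns freely: handle it so lightly that its zero mark stays at the brass pointer, and leave the other things on the bench where they are.

Things in the scene. Friction and masses are not known exactly. Their poses are not given: they have to be found in the camera images.
- long_segment: Long mitred wooden segment, a flat trapezoid: outer edge 137 mm, narrow inner edge 90 mm, 40 mm wide between them, 28 mm thick, ends mitred 30 degrees, 90 g. Origin: centre of its underside. x points from narrow to outer edge, y along its length, z out of its upper face. Starts lying on the rest's slope, outer edge downhill against the lip; which segment is nearer the robot varies.
- short_segment: Short mitred wooden segment, a flat trapezoid: outer edge 68 mm, narrow inner edge 46 mm, 40 mm wide, 28 mm thick, ends mitred 15 degrees, 45 g. Origin and axes as for the long one. Starts beside the long one on the rest in the same way.
- long_inner (a point): Middle of the narrow edge of the long segment, on its underside (own x = -20 mm).
- short_inner (a point): Middle of the narrow edge of the short segment, on its underside (own x = -20 mm).
- long_place (a point): On the turntable's top face (38 mm above the bench), turning with it: where the long segment's origin belongs, 102 mm from the axis, midway between two scribed radial lines 60 degrees apart. x points straight out from the axis, z up; a laid segment's axes coincide with these.
- short_place (a point): The same for the short segment: 114 mm from the axis, midway between two scribed lines 30 degrees apart. The two places share the 90 degree opening in the ring, on the robot's side of the turntable, turned up to 50 degrees left or right; seen from above the short place follows the long one counterclockwise.
- disc_centre (a point): Centre of the turntable's top face, 38 mm above the bench, on its axis (z up). Its x points to the zero mark on the rim.
- turntable (a joint): Angle of the plywood disc (304 mm across, 18 mm thick), rad, counterclockwise positive. At 0, as it starts, the zero mark is at the fixed brass pointer, across the disc from the opening and 5 mm above it. Turns on a bearing with hardly any friction (0.02 N m), no lock. Six segments like the loose ones, 28 mm high, are fixed on it. Joints are open by 4 mm, centred on the lines.
- rest: Sloping plywood rest fixed to the bench, 284 mm wide, about 95 mm deep and 100 mm high. Origin on the bench under its middle; x points uphill (to the right, away from the turntable), y along its width, z up. It slopes at 35 degrees; its lower edge, 50 mm above the bench, has a lip 7 mm high and 10 mm thick. The bench's 66 mm high fence runs between it and the turntable.
- bevel_gauge: Bystander, loose: sliding bevel gauge, wooden stock and steel blade, 243 mm long, 32 mm high. Origin at the centre of its underside.
- pencil: Bystander, loose: green pencil, 136 mm long. Origin at the centre of its underside.
- square_block: Bystander, loose: hardwood stop block with a hole, 45x85x38 mm. Origin at the centre of its underside.
- offcut_0: Bystander, loose: sawn offcut, 36x70x20 mm. Origin at the centre of its underside.
- tape_elec: Bystander, loose: roll of black tape, 53 mm across, 19 mm high. Origin at the centre of its underside.

How it is judged:
On the way, in this order (a step that is already met when the one before it is completed fails the run):
1. one segment is set down at its place, still in the fingers (not dropped) (((horizontal distance between long_segment and long_place below 0.01 m and z of long_segment in the frame of long_place between -0.003 and 0.005 m and contact force between the fingers and long_segment above 1 N) or (horizontal distance between short_segment and short_place below 0.01 m and z of short_segment in the frame of short_place between -0.003 and 0.005 m and contact force between the fingers and short_segment above 1 N))), for 0.1 s.
2. the other is set down at its place, still in the fingers, beside the first (((horizontal distance between long_segment and long_place below 0.01 m and z of long_segment in the frame of long_place between -0.003 and 0.005 m and contact force between the fingers and long_segment above 1 N and horizontal distance between short_segment and short_place below 0.01 m and z of short_segment in the frame of short_place between -0.003 and 0.005 m) or (horizontal distance between short_segment and short_place below 0.01 m and z of short_segment in the frame of short_place between -0.003 and 0.005 m and contact force between the fingers and short_segment above 1 N and horizontal distance between long_segment and long_place below 0.01 m and z of long_segment in the frame of long_place between -0.003 and 0.005 m))), for 0.1 s.
At the end, for the whole second after the job is handed in: Both segments lie flat and still on the turntable, each centred within 5 mm of its own place and within 4 degrees of its direction, narrow edge inwards; the turntable is at rest with its zero mark within 4 degrees of the brass pointer (horizontal distance between long_segment and long_place below 0.005 m and angle between the x axis of long_segment and the x axis of long_place, either way round below 0.07 rad and x of long_inner in the frame of long_place below -0.01 m and z of long_segment in the frame of long_place between -0.003 and 0.003 m and angle between each of long_segment, short_segment's own z axis and vertical below 0.05 rad and linear speed of each of long_segment, short_segment below 0.02 m/s and angular speed of each of long_segment, short_segment below 0.1 rad/s and horizontal distance between short_segment and short_place below 0.005 m and angle between the x axis of short_segment and the x axis of short_place, either way round below 0.07 rad and x of short_inner in the frame of short_place below -0.01 m and z of short_segment in the frame of short_place between -0.003 and 0.003 m and value of joint turntable between -0.07 and 0.07 rad and velocity of joint turntable between -0.02 and 0.02 rad/s); the robot touches nothing.
It fails at once if the turntable is turned more than 7 degrees from the pointer (value of joint turntable above 0.12 rad or value of joint turntable below -0.12 rad).
It fails at once if a bystander is moved more than 20 mm (distance of any of bevel_gauge, pencil, square_block, offcut_0, tape_elec from where it was at the start of the episode above 0.02 m).
It also fails if it takes over 61 s, if anything falls off the work surface, if the arm or the gripper's body presses on something with over 40 N, if the wrist force passes 120 N, or if a joint passes its speed limit or range.

## Robot

A 7-joint arm with a two-finger parallel gripper is mounted at the origin on a cart in front of the work surface, level with it; the furniture and walls round the work are solid. World frame = base frame: x ahead of the robot, y to its left, z up, the work surface at z = 0. Lengths are in m, angles in rad, forces in N, time in s.
With the tool pointing down it reaches from about 0.425 to 0.95 m from the base axis. Payload 4.7 kg.
Tool frame: the origin (TCP) lies on the centre line of the jaws, within the pads' length; the fingertips stand robot.nose_length ahead of it and the grasp point (between the pads) lies 8 mm behind it (robot.nose_length is the distance from the TCP to the fingertips, in m); z points along the fingers, y is the line along which they close (so a half turn about z gives the same grasp; the last joint's range is limited). The gripper opens to 85 mm and grips with 20 to 120 N. Pads are 22 mm wide; open, the fingers measure 114 mm over their backs; the gripper's body (76 mm by 85 mm) begins 54 mm behind the grasp point. The pads swing forward as they close: fully open they stand 13 mm farther back than shut.
Start: joints at [-1.212, 0.469, -0.049, 1.532, 0.024, 1.141, -0.082], TCP at [0.255, 0.625, 0.216] pointing down, gripper open.
Joint ranges: [-2.59, 2.59], [-0.33, 1.99], [-1.39, 1.29], [0.1, 2.45], [-1.04, 4.18], [0.21, 1.99], [-2.66, 2.66]. Speed limits (rad/s): [2.57, 2.57, 3.14, 3.14, 3.14, 3.14, 3.14].

## Interface

Orientations are given as [roll, pitch, yaw] about the fixed x, y, z axes, in that order (R = Rz(yaw) Ry(pitch) Rx(roll)).
In Python, from plant import robot gives the robot as it stands. Calls block until the motion is done:
- robot.goto(position, orientation): joint-space move of the TCP to a pose.
- robot.move_straight(position, vel=0.15, attitude=None, contact_N=None): straight line of the TCP; attitude=None keeps the orientation; vel is the mean speed in m/s. With contact_N (N) it stops when the force on the tool has changed by that much, and returns True; else False.
- robot.move_joints(angles): joint-space move.
- robot.grip(opening, strength=None): opening from 0.0 (shut) to 1.0 (fully open); strength is the grip in N (None keeps the last); returns when the fingers have stopped.
- robot.sleep(seconds).
- robot.inverse_kinematics(position, orientation): joint angles nearest the present ones, or None.
- robot.sense(): the state.
- robot.grab_frame(name): name is "side" or "top"; returns a dict with "image" (400x640x3 uint8, red, green, blue), "range_z" (400x640 float32, m along the optical axis (not along the pixel's ray), 0 where there is no reading), "fx", "fy", "cx", "cy" (pixels), "R" (3x3) and "t" (3): a world point X has camera coordinates R X + t. Camera axes: x right, y down, z forward; pixel columns grow to the right and rows downward; lengths in m; the calibration is good to about 2 mm. A picture is of the moment at which its call begins.
A pose or a line that the arm cannot do raises robot.IKError and nothing moves.
- robot.close_job(): hands the job in; it is judged then, once.
The state is a dict: "t": time; "joint_pos": joint angles; "joint_velocities": joint speeds; "effort": joint torques, N m; "tcp_pos": TCP position; "tcp_rot": TCP orientation; "wrist_force": force on the tool from outside, world axes, zero at the start; "torque": the same for the moment, N m; "opening": opening from 0.0 (shut) to 1.0 (fully open); "gripper_force": force on a finger pad.
Only numpy, scipy, OpenCV 4.12 (cv2) and the standard library are available. Lean on these libraries where they do the work, as an engineer would, in place of code of your own. Each camera call takes 0.05 s, during which the arm holds its last target. There are 200 camera calls.

## Working session

There is one attempt and no reset: what is moved stays moved. The work goes in short steps, each a Python script; the robot and the scene stay as the last script left them, time stands still between calls to the robot, and variables do not carry over. Pictures are saved under pics/ and viewed, at most 10 in all, crops included, and the job is handed in when it is done.

```bash
mkdir -p pics; ls; python3 - <<'E'
from plant import robot
import cv2,numpy as np
for n in("top","side"):
    f=robot.grab_frame(n); cv2.imwrite(f"pics/{n}0.png",f["image"][:,:,::-1]); np.savez(f"{n}0.npz",**f)
    print(n,f["fx"],f["cx"],f["cy"],f["R"].round(3).tolist(),f["t"].round(3).tolist(),(-f["R"].T@f["t"]).round(3))
s=robot.sense();print(s["t"],s["tcp_pos"],s["tcp_rot"],s["opening"],robot.nose_length)
E
```

```text
pics
top 459.7446910558865 314.93212747040843 196.6771896083644 [[-0.029, -1.0, -0.007], [-0.982, 0.03, -0.187], [0.187, 0.001, -0.982]] [0.096, 0.616, 1.278] [0.368 0.076 1.371]
side 412.3244704877316 319.0835346653259 205.17031258131365 [[-0.926, -0.377, -0.002], [-0.147, 0.367, -0.919], [0.347, -0.851, -0.395]] [0.598, 0.109, 1.257] [0.134 1.255 0.598]
0.1 [0.25504214 0.62436577 0.2146631 ] [-3.13983209e+00  7.15823934e-05  2.75381664e+00] 1.0011707698899952 0.011
```

View pics/top0.png

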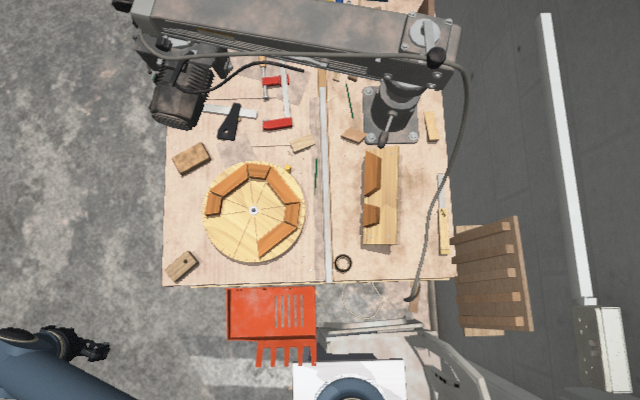

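View pics/side0.png

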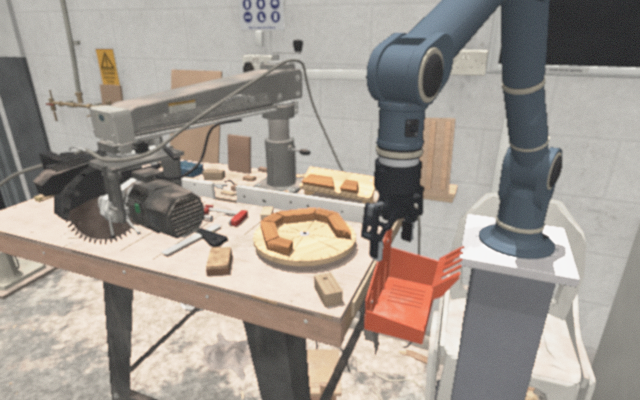

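Top view: disc about (254,210), with the opening at lower left. The rest is about (380,195), with the long segment far at (372,173) and the short one near at (372,215). The tape is at (343,263) and the saw column at (395,110). I'll zoom in for scribed lines.

```bash
cat > h.py <<'E'
import numpy as np,cv2
def load(n): return dict(np.load(n))
def cast(f,uv,z):
    uv=np.atleast_2d(uv).astype(float);C=-f["R"].T@f["t"]
    d=np.c_[(uv[:,0]-f["cx"])/f["fx"],(uv[:,1]-f["cy"])/f["fy"],np.ones(len(uv))]@f["R"]
    return C+d*((z-C[2])/d[:,2])[:,None]
def proj(f,P):
    c=np.atleast_2d(P)@f["R"].T+f["t"]; return np.c_[f["fx"]*c[:,0]/c[:,2]+f["cx"],f["fy"]*c[:,1]/c[:,2]+f["cy"]]
def cloud(f):
    z=f["range_z"];v,u=np.indices(z.shape)
    c=np.stack([(u-f["cx"])/f["fx"]*z,(v-f["cy"])/f["fy"]*z,z],-1)
    return (c-f["t"])@f["R"]
E
python3 - <<'E'
from h import *
f=load("top0.npz");im=f["image"][:,:,::-1]
a=cv2.resize(im[150:275,190:315],None,fx=4.6,fy=4.6,interpolation=cv2.INTER_CUBIC);cv2.imwrite("pics/c1.png",a)
b=cv2.resize(im[140:260,340:460],None,fx=4.6,fy=4.6,interpolation=cv2.INTER_CUBIC);cv2.imwrite("pics/c2.png",b)
P=cloud(f)
hsv=cv2.cvtColor(f["image"],cv2.COLOR_RGB2HSV)
for p in [(254,211),(230,235),(257,171),(389,170),(389,230),(372,175),(372,215),(400,200)]: print(p,P[p[1],p[0]].round(3),hsv[p[1],p[0]])
E
```

```text
(254, 211) [0.585 0.258 0.039] [120  15  99]
(230, 235) [0.516 0.328 0.038] [ 21  84 239]
(257, 171) [0.698 0.245 0.067] [ 13 147 189]
(389, 170) [ 0.683 -0.136  0.093] [ 17  94 222]
(389, 230) [ 0.511 -0.126  0.092] [ 17  95 217]
(372, 175) [ 0.671 -0.088  0.088] [ 15 153 187]
(372, 215) [ 0.555 -0.081  0.093] [ 14 151 169]
(400, 200) [ 0.612 -0.18  -0.002] [ 13  63 195]
```

View pics/c1.png

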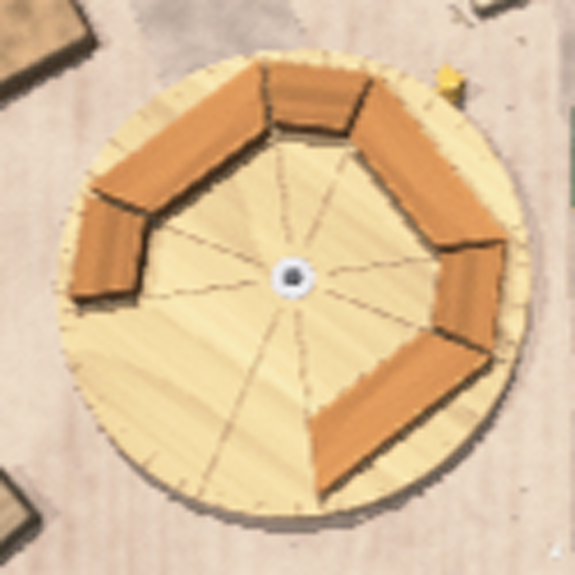

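View pics/c2.png

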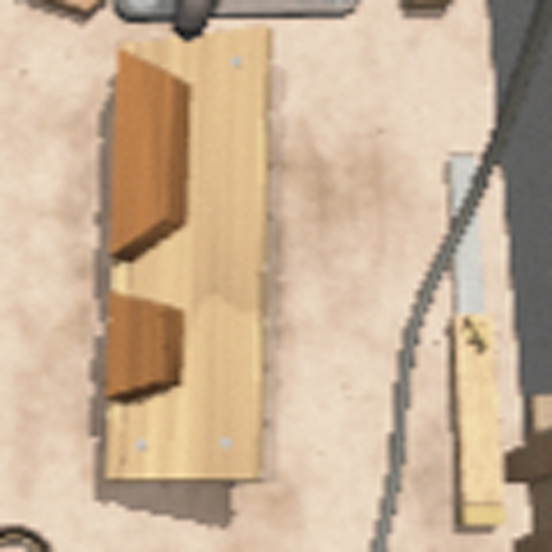

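The disc shows four visible scribed lines, with the opening between (70,300) and (315,490) in the crop. The long place is on the left, and the short place is at the bottom beside the fixed long one. On the rest, the long segment is far and the short one near, both against the left lip. Now computing poses.

```bash
python3 - <<'E'
from h import *
from scipy.spatial.transform import Rotation as Ro
f=load("top0.npz");P=cloud(f)
c=lambda L,o=(190,150):[( o[0]+(x+.5)/4.6-.5, o[1]+(y+.5)/4.6-.5) for x,y in L]
# disc centre: hub blob + rim
hsv=cv2.cvtColor(f["image"],cv2.COLOR_RGB2HSV)
ctr=cast(f,c([(292,278)]),.038)[0]; print("hub",ctr)
m=(abs(P[...,2]-.038)<.006)&(np.hypot(P[...,0]-ctr[0],P[...,1]-ctr[1])<.17)
m|=(abs(P[...,2]-.066)<.008)&(np.hypot(P[...,0]-ctr[0],P[...,1]-ctr[1])<.15)
k=max(cv2.findContours(m.astype(np.uint8),cv2.RETR_EXTERNAL,cv2.CHAIN_APPROX_NONE)[0],key=cv2.contourArea)[:,0]
(cx,cy),r=cv2.minEnclosingCircle((cast(f,k,.038)[:,:2]*1000).astype(np.float32)); print("rim",cx,cy,r)
# joints: mid points of seams at top height, offsets from the first line
J=[((492,355),(435,331),120-30),((505,241),(441,248),150-30),((372,80),(351,135),210-30),((263,62),(270,130),240-30),((92,190),(150,214),300-30)]
th=[]
for a,b,o in J:
    p=cast(f,c([a,b]),.066)[:,:2].mean(0)-ctr[:2]; th.append((np.degrees(np.arctan2(p[1],p[0]))-o)%360)
L=[((205,495),30),((170,298),-30),((300,345),60),((150,232),-90),((283,175),-150),((335,185),-180),((390,264),-240),((400,317),-270)]
for a,o in L:
    p=cast(f,c([a]),.038)[0,:2]-ctr[:2]; th.append((np.degrees(np.arctan2(p[1],p[0]))-o)%360)
print(np.round(th,1))
# rest plane
X=P.reshape(-1,3); box=(X[:,0]>.48)&(X[:,0]<.52)&(X[:,1]>-.17)&(X[:,1]<-.09)|(X[:,0]>.48)&(X[:,0]<.74)&(X[:,1]>-.16)&(X[:,1]<-.125)
Q=X[box&(X[:,2]>.04)&(X[:,2]<.14)]
for _ in range(6):
    q0=Q.mean(0);n=np.linalg.svd(Q-q0)[2][2];n*=np.sign(n[2]);Q=Q[abs((Q-q0)@n)<.004]
print("plane",q0,n,len(Q),"slope",np.degrees(np.arccos(n[2])),"downhill yaw",np.degrees(np.arctan2(n[1],n[0])))
yw=np.arctan2(n[1],n[0]); ex=np.array([np.cos(yw),np.sin(yw),0]);ex-=n*(ex@n);ex/=np.linalg.norm(ex);ey=np.cross(n,ex)
# segments: rays of orange pixels cast on the top plane
C=-f["R"].T@f["t"];h=(P-q0)@n
m=((h>.021)&(h<.035)&(P[...,0]>.45)&(P[...,0]<.8)&(P[...,1]>-.2)&(P[...,1]<0)&(hsv[...,1]>115)).astype(np.uint8)
nl,lab,st,_=cv2.connectedComponentsWithStats(m)
for i in range(1,nl):
    if st[i,4]<100: continue
    v,u=np.nonzero(lab==i);d=np.c_[(u-f["cx"])/f["fx"],(v-f["cy"])/f["fy"],np.ones(len(u))]@f["R"]
    W=C+d*(((q0+.028*n-C)@n)/(d@n))[:,None]; a=np.c_[(W-q0)@ex,(W-q0)@ey]
    print("seg",st[i],"h",np.median(h[v,u]),"x",np.percentile(a[:,0],[1,99]),"y",np.percentile(a[:,1],[1,99]),"rect",cv2.minAreaRect((a*1000).astype(np.float32)))
    mid=np.array([np.percentile(a[:,0],[1,99]).mean(),np.percentile(a[:,1],[1,99]).mean()]); print(" underside centre",q0+ex*mid[0]+ey*mid[1])
for b in [(.4,.8,-.3,.45,.13),(.8,.95,-.3,.45,.13)]:
    Y=X[(X[:,0]>b[0])&(X[:,0]<b[1])&(X[:,1]>b[2])&(X[:,1]<b[3])&(X[:,2]>b[4])]; print(len(Y), Y.min(0) if len(Y) else 0,Y.max(0) if len(Y) else 0)
E
```

```text
hub [0.58779925 0.2604506  0.038     ]
rim 587.8220825195312 260.8460388183594 152.09213256835938
[156.2 156.4 155.  156.  155.6 128.  127.7 126.5 160.3 154.7 155.  156.5
 158.4]
plane [ 0.60344939 -0.13354447  0.09102009] [0.04657429 0.55903142 0.82783737] 974 slope 34.12277977906708 downhill yaw 85.23754527428687
seg [364 151  14  44 482] h 0.02733686047689071 x [0.02752727 0.06820869] y [-0.1313305  -0.01202733] rect ((48.52582550048828, -73.50788879394531), (41.737754821777344, 128.13385009765625), 1.8408199548721313)
 underside centre [ 0.67817085 -0.10000552  0.06416768]
seg [363 204  14  23 251] h 0.027164805127737973 x [0.02722926 0.0676294 ] y [0.02051001 0.08050479] rect ((47.33888626098633, 51.17150115966797), (41.162315368652344, 63.36922836303711), 1.8691496849060059)
 underside centre [ 0.55637624 -0.09022289  0.06441374]
592 [ 0.72341003 -0.29946046  0.16946918] [ 0.79997608 -0.09326154  0.56587087]
16639 [ 0.80001577 -0.28659194  0.13001662] [0.94999543 0.44988857 0.56476796]
```

```bash
python3 - <<'E'
from h import *
f=load("top0.npz");P=cloud(f);X=P.reshape(-1,3)
c=lambda L,o:np.array([( o[0]+(x+.5)/4.6-.5, o[1]+(y+.5)/4.6-.5) for x,y in L])
for lo in np.arange(.70,.80,.02):
    Y=X[(X[:,0]>lo)&(X[:,0]<lo+.02)&(X[:,1]>-.3)&(X[:,1]<.1)&(X[:,2]>.13)]
    if len(Y): print(round(lo,2),len(Y),Y.min(0).round(3),Y.max(0).round(3))
# scribed-line profile
g=cv2.cvtColor(f["image"],cv2.COLOR_RGB2GRAY).astype(np.float32);ctr=np.array([.5878,.2606,.038])
A=np.radians(np.arange(0,360,.25));R=np.arange(.032,.076,.001)
pts=np.stack([ctr[0]+R[:,None]*np.cos(A),ctr[1]+R[:,None]*np.sin(A),0*R[:,None]+.038+0*A],-1).reshape(-1,3)
uv=proj(f,pts).reshape(len(R),len(A),2).astype(np.float32)
pr=cv2.remap(g,uv[...,0],uv[...,1],cv2.INTER_CUBIC).mean(0)
d=pr-np.median(np.stack([np.roll(pr,k) for k in range(-24,25)]),0)
off=np.array([-30,30,60,120,150,210,240,300])
for o in off:
    i=int((126.5+o)%360*4); w=[(i+k)%1440 for k in range(-20,21)]; ww=np.clip(-d[w],0,None); j=int(np.argmin(d[w])); s=slice(max(j-8,0),j+9)
    print(o,"theta",126.5+((np.arange(-20,21)[s]*ww[s]).sum()/ww[s].sum())/4, d[w].min())
t=np.arange(110,140,.25);print("best",t[np.argmin([sum(d[int((a+o)%360*4)] for o in off) for a in t])])
# segment corners on the rest
yw=np.radians(85.5);sl=np.radians(35);n=np.array([np.cos(yw)*np.sin(sl),np.sin(yw)*np.sin(sl),np.cos(sl)])
ex=np.array([np.cos(yw)*np.cos(sl),np.sin(yw)*np.cos(sl),-np.sin(sl)]);ey=np.cross(n,ex);q0=np.array([.60345,-.13354,.09102])
C=-f["R"].T@f["t"]
for nm,L in(("long",[(120,48),(190,85),(186,220),(112,260)]),("short",[(110,290),(183,312),(181,368),(105,390)])):
    uv=c(L,(340,140));dd=np.c_[(uv-[f["cx"],f["cy"]])/f["fx"],np.ones(4)]@f["R"]
    W=C+dd*(((q0+.028*n-C)@n)/(dd@n))[:,None];a=np.c_[(W-q0)@ex,(W-q0)@ey];print(nm,(a*1000).round(1).tolist(),(q0+ex*a[:,0].mean()+ey*a[:,1].mean()).round(4))
E
```

```text
0.72 47 [ 0.723 -0.117  0.172] [ 0.74  -0.093  0.192]
0.74 66 [ 0.74  -0.123  0.173] [ 0.759 -0.095  0.19 ]
0.76 127 [ 0.76  -0.299  0.173] [ 0.78  -0.101  0.563]
0.78 352 [ 0.78  -0.299  0.169] [ 0.8   -0.119  0.566]
0.8 895 [ 0.8   -0.287  0.162] [ 0.82  -0.128  0.565]
-30 theta 125.81220952813821 -22.588135
30 theta 126.77656841965366 -14.387634
60 theta 126.80593859884715 -12.685364
120 theta 127.08723563670654 -24.945663
150 theta 126.77849848617402 -19.368484
210 theta 126.00847148886915 -11.766373
240 theta 126.01438460749574 -12.901733
300 theta 125.79309380668677 -23.1156
best 126.5
long [[65.9, -140.7], [15.6, -110.2], [16.1, -24.8], [67.1, -3.4]] [ 0.6757 -0.1054  0.0674]
short [[67.9, 15.5], [16.7, 32.3], [17.1, 66.5], [69.2, 78.1]] [ 0.5582 -0.0949  0.0665]
```

Seam and line profiles agree: long place direction is 126.4° and short is 171.4°. A saw crank sits near x≥0.72, z≈0.18, so I'll grip the long piece 20 mm towards its near end.

```bash
cat >> h.py <<'E'
from scipy.spatial.transform import Rotation as Ro
yw,sl=np.radians(85.5),np.radians(35)
n=np.array([np.cos(yw)*np.sin(sl),np.sin(yw)*np.sin(sl),np.cos(sl)])
ex=np.array([np.cos(yw)*np.cos(sl),np.sin(yw)*np.cos(sl),-np.sin(sl)]);ey=np.cross(n,ex)
q0=np.array([.60345,-.13354,.09102]);RS=np.c_[ex,ey,n]
CTR=np.array([.5878,.2606,.038]);TH=126.4
def rest_pose(y,x=.0475): return q0+RS@[x,y,0],RS
def place_pose(r,deg):
    R=Ro.from_euler('z',deg,degrees=True).as_matrix(); return CTR+R@[r,0,0],R
def tool(pose,off,s):   # off: TCP in the segment frame
    p,R=pose; return p+R@off, Ro.from_matrix(R@np.c_[[0,s,0],[s,0,0],[0,0,-1]]).as_euler('xyz')
LP=lambda:place_pose(.102,TH); SP=lambda:place_pose(.114,TH+45)
E
python3 - <<'E'
from h import *
from plant import robot
f=load("top0.npz");hsv=cv2.cvtColor(f["image"],cv2.COLOR_RGB2HSV).astype(np.float32)
ys=np.arange(-.16,.10,.001)
for x in(.045,.060):
    uv=proj(f,[q0+RS@[x,y,.028] for y in ys]).astype(np.float32)
    S=cv2.remap(hsv[...,1],uv[:,:1],uv[:,1:],cv2.INTER_LINEAR)[:,0];V=cv2.remap(hsv[...,2],uv[:,:1],uv[:,1:],cv2.INTER_LINEAR)[:,0]
    ok=(S>122)&(V>150);e=np.flatnonzero(np.diff(ok.astype(int)));print(x,(ys[e]*1000).round().tolist()); print(V[::4].astype(int).tolist())
for s in(1,-1):
    print("s",s)
    for nm,po,o in(("Lpick",rest_pose(-.072),[-.001,.02,.02]),("Lpre",rest_pose(-.072),[-.001,.02,.12]),("Spick",rest_pose(.0495),[-.001,0,.02]),("Spre",rest_pose(.0495),[-.001,0,.12]),("Lpl",LP(),[0,.02,.02]),("Lhov",LP(),[0,.02,.15]),("Spl",SP(),[0,0,.02]),("Shov",SP(),[0,0,.15])):
        q=robot.inverse_kinematics(*tool(po,np.array(o),s)); print(nm,None if q is None else np.round(q,2).tolist())
E
```

```text
0.045 [-129.0, -20.0, 22.0, 75.0]
[103, 80, 207, 223, 218, 223, 222, 221, 192, 180, 179, 180, 181, 180, 182, 182, 185, 186, 186, 187, 189, 189, 190, 189, 190, 188, 189, 191, 188, 189, 188, 188, 187, 187, 183, 153, 107, 89, 101, 186, 218, 222, 221, 220, 221, 213, 170, 163, 164, 162, 162, 164, 164, 164, 164, 165, 164, 166, 164, 137, 73, 100, 186, 225, 224]
0.06 [-137.0, -13.0, 18.0, 78.0]
[74, 169, 219, 217, 222, 228, 202, 189, 188, 189, 188, 189, 189, 187, 188, 188, 187, 187, 185, 185, 188, 186, 185, 183, 183, 184, 181, 182, 181, 180, 180, 179, 177, 178, 176, 176, 174, 142, 78, 84, 204, 232, 235, 236, 230, 187, 176, 174, 175, 176, 176, 175, 175, 174, 176, 173, 174, 175, 177, 177, 122, 94, 200, 232, 229]
s 1
Lpick [-0.36, 0.68, 0.23, 1.68, 0.53, 1.02, 0.99]
Lpre [-0.41, 0.6, 0.19, 1.6, 0.5, 1.21, 1.01]
Spick [-0.42, 0.56, 0.23, 1.93, 0.58, 0.95, 0.86]
Spre [-0.47, 0.46, 0.17, 1.84, 0.54, 1.16, 0.89]
Lpl [-0.52, 0.54, -0.16, 1.83, 0.12, 0.78, 1.46]
Lhov [-0.54, 0.39, -0.14, 1.72, 0.06, 1.03, 1.51]
Spl [-0.36, 0.48, -0.31, 1.96, 0.21, 0.73, 2.19]
Shov [-0.39, 0.31, -0.26, 1.85, 0.09, 0.99, 2.3]
s -1
Lpick [-0.69, 0.81, 0.76, 1.7, 0.1, 0.9, -1.8]
Lpre [-0.78, 0.72, 0.79, 1.62, 0.13, 1.09, -1.82]
Spick [-0.75, 0.65, 0.69, 1.95, 0.27, 0.82, -1.99]
Spre [-0.87, 0.56, 0.74, 1.86, 0.26, 1.04, -1.99]
Lpl [-0.95, 0.57, 0.43, 1.86, -0.32, 0.79, -1.3]
Lhov [-1.0, 0.41, 0.47, 1.75, -0.21, 1.03, -1.38]
Spl [-0.84, 0.47, 0.31, 1.99, -0.21, 0.71, -0.56]
Shov [-0.88, 0.3, 0.34, 1.88, -0.12, 0.98, -0.64]
```

```bash
cat >> h.py <<'E'
YL,YS=-.074,.0485
def pick(robot,y,off):
    po=rest_pose(y)
    robot.goto(*tool(po,np.array([-.001,off,.10]),1)); robot.grip(.6,strength=30)
    p,a=tool(po,np.array([-.001,off,.035]),1); robot.move_straight(p,vel=.12)
    p,a=tool(po,np.array([-.001,off,.018]),1); hit=robot.move_straight(p,vel=.03,contact_N=5)
    t=np.array(robot.sense()["tcp_pos"]); print("hit",hit,"tcp in seg",(RS.T@(t-po[0])).round(4))
    if hit: robot.move_straight(t+.0015*n,vel=.03)
    robot.grip(0.0,strength=30)
    s=robot.sense();t=np.array(s["tcp_pos"]);print("grip",s["opening"],s["gripper_force"],"tcp in seg",(RS.T@(t-po[0])).round(4),s["wrist_force"])
E
python3 - <<'E'
from h import *
from plant import robot
pick(robot,YL,.02)
f=robot.grab_frame("top");cv2.imwrite("pics/g1.png",cv2.resize(f["image"][120:290,190:430,::-1],None,fx=3,fy=3));print(robot.sense()["t"])
E
```

```text
hit False tcp in seg [-0.0009  0.02    0.018 ]
grip -0.000651543973781323 0.0 tcp in seg [-0.001   0.02    0.0181] [ 0.51254436  0.51634272 -0.05699496]
5.2417
```

View pics/g1.png

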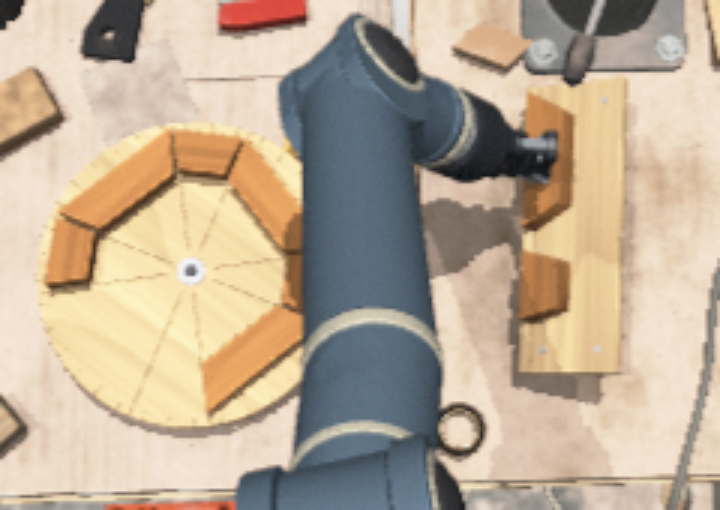

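The fingers shut above the segment, and it hasn't moved: fingers at about (540,155) in the crop, segment still at (550,160). Checking heights with both cameras.

```bash
python3 - <<'E'
from h import *
from plant import robot
po=rest_pose(YL)
t=np.array(robot.sense()["tcp_pos"]);f=robot.grab_frame("top");g=robot.grab_frame("side")
for nm,F in(("top",f),("side",g)):
    print(nm,"tcp",proj(F,t),"tip",proj(F,t-.011*n))
    u,v=np.round(proj(F,t)[0]).astype(int)
    P=cloud(F)
    for du in(-12,-8,-4,0,4,8): print(du,[((P[v+dv,u+du]-po[0])@RS*1000).round().astype(int).tolist() for dv in(-4,0,4)])
u,v=np.round(proj(f,t)[0]).astype(int);a=f["image"][v-25:v+25,u-30:u+30,::-1]
u,v=np.round(proj(g,t)[0]).astype(int);b=g["image"][v-25:v+25,u-30:u+30,::-1]
cv2.imwrite("pics/g2.png",cv2.resize(np.hstack([a,b]),None,fx=6.5,fy=6.5,interpolation=cv2.INTER_CUBIC))
E
```

```text
top tcp [[372.45485132 179.04550163]] tip [[374.27130263 179.8450617 ]]
-12 [[-20, 33, 121], [70, 2, -34], [66, 16, -27]]
-8 [[-18, 27, 97], [3, 28, 59], [21, 32, 27]]
-4 [[-28, 27, 92], [-8, 29, 57], [6, 34, 31]]
0 [[-43, 30, 98], [-10, 25, 37], [-7, 35, 30]]
4 [[-15, 11, 24], [-17, 23, 26], [-16, 34, 25]]
8 [[-15, 5, -1], [-16, 17, 0], [-16, 29, -1]]
side tcp [[324.30876256 179.91625726]] tip [[325.04150475 181.67798685]]
-12 [[61, 27, 124], [15, -22, 28], [25, -21, 16]]
-8 [[48, 33, 109], [12, -6, 28], [26, -2, 23]]
-4 [[28, 33, 83], [8, 8, 27], [23, 13, 22]]
0 [[6, 31, 53], [6, 24, 28], [25, 33, 31]]
4 [[-32, 18, 1], [4, 40, 29], [19, 45, 26]]
8 [[-33, 36, 4], [1, 55, 28], [16, 60, 25]]
```

View pics/g2.png

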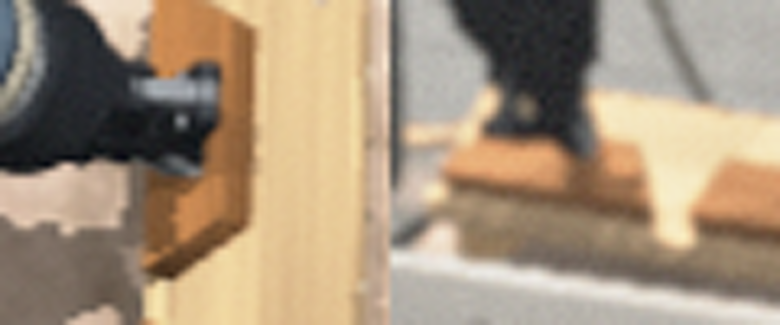

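The tips appear to end on top of the segment, although the reported TCP is inside it. I'll lift and check where the fingertips are relative to the projected TCP, shut and open.

```bash
python3 - <<'E'
from h import *
from plant import robot
po=rest_pose(YL)
robot.move_straight(tool(po,np.array([-.001,.02,.10]),1)[0])
out=[]
for o in(None,.6):
    if o: robot.grip(o)
    s=robot.sense();t=np.array(s["tcp_pos"]);T=Ro.from_euler('xyz',s["tcp_rot"]).as_matrix();print(o,s["opening"],"tool axes in seg",(RS.T@T).round(2).tolist(),(RS.T@(t-po[0])).round(3))
    for nm in("top","side"):
        F=robot.grab_frame(nm);P=cloud(F);im=F["image"][:,:,::-1].copy()
        L=(P-t)@T; m=(abs(L[...,0])<.02)&(abs(L[...,1])<.06)&(L[...,2]>-.05)&(L[...,2]<.05)
        q=L[m]; print(nm,len(q)); 
        for a in np.arange(-.05,.05,.01):
            k=q[(q[:,2]>=a)&(q[:,2]<a+.01)]
            if len(k): print("  z",round(a,2),len(k),"x",(np.percentile(k[:,0],[3,97])*1000).round(),"y",(np.percentile(k[:,1],[3,97])*1000).round())
        for p,c in((t,(0,0,255)),(t+.011*T[:,2],(0,255,0))):
            u,v=np.round(proj(F,p)[0]).astype(int);im[v,u]=c
        u,v=np.round(proj(F,t)[0]).astype(int);out.append(im[v-25:v+25,u-30:u+30])
cv2.imwrite("pics/g3.png",cv2.resize(np.vstack([np.hstack(out[:2]),np.hstack(out[2:])]),None,fx=6,fy=6,interpolation=cv2.INTER_NEAREST))
E
```

```text
None -0.0010974204137144707 tool axes in seg [[-0.0, 1.0, -0.0], [1.0, 0.0, 0.0], [0.0, -0.0, -1.0]] [-0.001  0.021  0.099]
top 32
  z -0.05 5 x [ 7. 10.] y [-9.  3.]
  z -0.04 13 x [2. 9.] y [-15.   5.]
  z -0.03 13 x [-2.  9.] y [-15.   1.]
  z -0.02 1 x [5. 5.] y [-7. -7.]
side 41
  z -0.05 10 x [ 7. 13.] y [-12.  14.]
  z -0.04 14 x [-4. 12.] y [-1. 16.]
  z -0.03 15 x [-1. 14.] y [-9. 13.]
  z -0.02 2 x [ 8. 10.] y [-7.  5.]
0.6 0.6007532392204079 tool axes in seg [[0.0, 1.0, 0.0], [1.0, -0.0, -0.0], [-0.0, 0.0, -1.0]] [-0.001  0.02   0.1  ]
top 60
  z -0.05 16 x [1. 9.] y [-33.  30.]
  z -0.04 27 x [-7.  9.] y [-41.  27.]
  z -0.03 17 x [-7.  9.] y [-40.  28.]
side 67
  z -0.05 18 x [-8. 14.] y [-30.  41.]
  z -0.04 29 x [-6. 13.] y [-30.  39.]
  z -0.03 15 x [-8. 13.] y [-26.  39.]
  z -0.02 5 x [-3. 10.] y [-32.  32.]
```

View pics/g3.png

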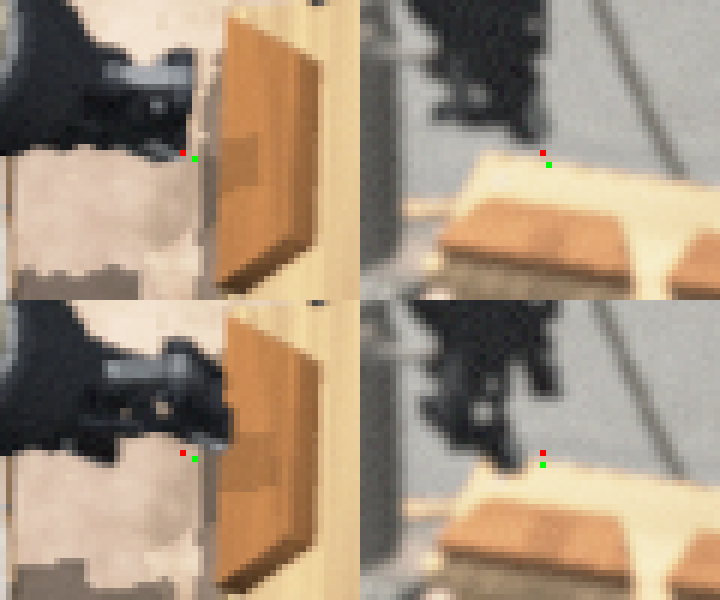

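The fingertips appear 25–30 mm short of where the pose says. I'll use the start images (tool straight down) to tell a tool offset from a world offset.

```bash
python3 - <<'E'
from h import *
t=np.array([.25504,.62437,.21466]);T=Ro.from_euler('xyz',[-3.1398,0,2.7538]).as_matrix()
out=[]
for nm in("side0","top0"):
    F=load(nm+".npz");P=cloud(F);L=(P-t)@T
    m=(abs(L[...,0])<.05)&(abs(L[...,1])<.09)&(L[...,2]>-.12)&(L[...,2]<.06);q=L[m];print(nm,len(q),proj(F,t),proj(F,t+.011*T[:,2]))
    for a in np.arange(-.1,.05,.01):
        k=q[(q[:,2]>=a)&(q[:,2]<a+.01)]
        if len(k): print("  z",round(a,2),len(k),"x",(np.percentile(k[:,0],[3,50,97])*1000).round(),"y",(np.percentile(k[:,1],[3,50,97])*1000).round())
F=load("side0.npz");im=F["image"][:,:,::-1].copy()
for d,c in((0,(0,0,255)),(.011,(0,255,0))):
  for y in(-.0425,0,.0425):
    u,v=np.round(proj(F,t+T@[0,y,d])[0]).astype(int);im[v,u]=c
cv2.imwrite("pics/g4.png",cv2.resize(im[170:270,340:450],None,fx=6,fy=6,interpolation=cv2.INTER_NEAREST))
E
```

```text
side0 1870 [[390.51309293 263.36662785]] [[390.11087323 268.69499629]]
  z -0.1 300 x [-9. 11. 18.] y [-67.  30.  73.]
  z -0.09 258 x [-10.  10.  16.] y [-69.  49.  74.]
  z -0.08 155 x [-9. 11. 14.] y [-67.  44.  74.]
  z -0.07 120 x [-10.   6.  12.] y [-49. -42.  57.]
  z -0.06 139 x [-9.  5. 11.] y [-47.  45.  57.]
  z -0.05 138 x [-9.  4. 12.] y [-46.  47.  57.]
  z -0.04 109 x [-9.  5. 12.] y [-48. -42.  56.]
  z -0.03 15 x [-7.  1.  9.] y [-44.  48.  50.]
top0 382 [[ 93.6637852  338.35734331]] [[ 95.82311856 337.84005314]]
  z -0.1 86 x [-20. -12.  12.] y [-73. -39.  67.]
  z -0.09 84 x [-16. -11.   6.] y [-75. -66.  67.]
  z -0.08 25 x [-16. -14.   5.] y [-74. -51.  64.]
  z -0.07 4 x [-14. -13. -10.] y [-54. -50. -46.]
  z -0.06 9 x [-14. -10.  -9.] y [-57. -50. -45.]
  z -0.05 15 x [-15. -13.  -9.] y [-57. -49.  45.]
  z -0.04 13 x [-14. -12.  -9.] y [-53.  41.  48.]
  z -0.03 1 x [-8. -8. -8.] y [-49. -49. -49.]
```

View pics/g4.png

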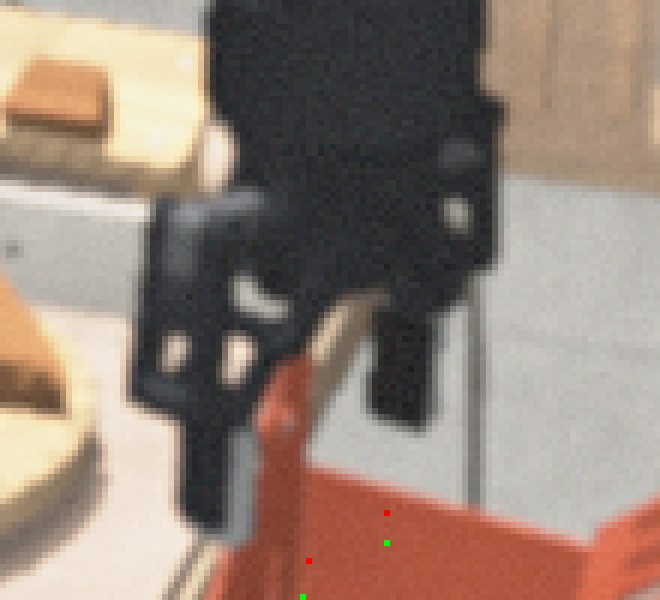

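The tool offset is fixed: the tips actually stand about 15–28 mm behind the reported TCP (shut to open), not 11 mm ahead. I'll compensate and guard the descent with contact.

```bash
sed -i 's/off,.035\]/off,.010]/; s/off,.018\]/off,-.013]/' h.py
python3 - <<'E'
from h import *
from plant import robot
pick(robot,YL,.02)
s=robot.sense();print(s["t"])
if s["opening"]>.3:
    p=np.array(s["tcp_pos"]);robot.move_straight(p+.10*n,vel=.15);s=robot.sense();print(s["opening"],s["gripper_force"],s["wrist_force"],s["t"])
E
```

```text
hit True tcp in seg [-0.0011  0.0204 -0.0116]
grip 0.4589800787906214 31.71636211740406 tcp in seg [ 0.0004  0.0203 -0.0098] [0.56062707 4.47957816 0.22494217]
9.325
0.4648963336620889 30.973259210586548 [ 0.31272592  0.09730521 -1.58448839] 10.1417
```

```bash
python3 - <<'E'
from h import *
from plant import robot
po=LP()
robot.goto(*tool(po,np.array([0,.02,.12]),1))
robot.move_straight(tool(po,np.array([0,.02,.03]),1)[0],vel=.15)
s=robot.sense();print(s["t"],s["opening"],s["gripper_force"],s["wrist_force"])
ims=[]
for nm in("top","side"):
    f=robot.grab_frame(nm);np.savez(nm+"1.npz",**f);P=cloud(f);L=(P-po[0])@po[1]
    hsv=cv2.cvtColor(f["image"],cv2.COLOR_RGB2HSV)
    m=(abs(L[...,0])<.035)&(abs(L[...,1])<.08)&(L[...,2]>.02)&(L[...,2]<.1)&(hsv[...,1]>110)&(hsv[...,0]<25)
    q=L[m];print(nm,len(q),"z pct",np.percentile(q[:,2],[5,50,95]).round(3))
    top=q[q[:,2]>np.percentile(q[:,2],60)-.006] 
    print(" x",np.percentile(top[:,0],[1,99]).round(4),"y",np.percentile(top[:,1],[1,99]).round(4))
    print(" rect",cv2.minAreaRect((top[:,:2]*1000).astype(np.float32)))
    u,v=proj(f,po[0])[0].astype(int);ims.append(cv2.resize(f["image"][v-45:v+45,u-45:u+45,::-1],(400,400),interpolation=cv2.INTER_CUBIC))
cv2.imwrite("pics/p1.png",np.hstack(ims))
E
```

```text
12.3417 0.46396612129057924 30.8906489610672 [ 0.05468371  0.64784314 -0.59324344]
top 10 z pct [0.024 0.028 0.032]
 x [-0.0349 -0.0303] y [-0.0783 -0.0654]
 rect ((-33.068607330322266, -71.97724914550781), (4.158358573913574, 12.811370849609375), 7.499844074249268)
side 555 z pct [0.026 0.061 0.069]
 x [-0.0158  0.0245] y [-0.0634  0.0652]
 rect ((1.8040733337402344, 1.1143035888671875), (134.89559936523438, 46.869415283203125), 89.43671417236328)
```

View pics/p1.png

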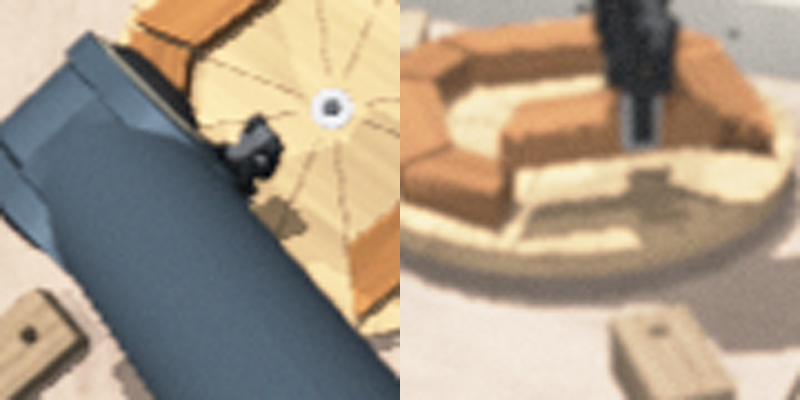

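Side view: the long segment is held level at about (580,125) in the crop, over its gap and parallel to its lines, within about 1 mm. Lowering with light contact.

```bash
cat >> h.py <<'E'
def lay(robot,po,x,off,z0=0.0):
    robot.move_straight(tool(po,np.array([x,off,z0]),1)[0],vel=.08)
    hit=robot.move_straight(tool(po,np.array([x,off,-.018]),1)[0],vel=.015,contact_N=3)
    s=robot.sense();print("hit",hit,((np.array(s["tcp_pos"])-po[0])@po[1]).round(4),s["wrist_force"],s["gripper_force"],s["t"])
    robot.sleep(.3)
E
python3 - <<'E'
from h import *
from plant import robot
po=LP();lay(robot,po,0,.019)
f=robot.grab_frame("side");P=cloud(f);L=(P-po[0])@po[1];hsv=cv2.cvtColor(f["image"],cv2.COLOR_RGB2HSV)
m=(abs(L[...,0])<.035)&(abs(L[...,1])<.075)&(L[...,2]>.02)&(L[...,2]<.05)&(hsv[...,1]>110)&(hsv[...,0]<25)
q=L[m];print(len(q),np.percentile(q[:,2],[5,50,95]).round(4));hist=np.histogram(q[:,2],np.arange(.02,.05,.002));print(hist[0])
E
```

```text
hit True [-0.      0.0188 -0.0101] [0.8892703  1.12720988 4.36628486] 31.425257921218872 13.7
321 [0.0214 0.0269 0.0287]
[ 25  29  53 163  51   0   0   0   0   0   0   0   0   0]
```

```bash
cat >> h.py <<'E'
def check(f,po,half,tag):
    # top face outline of a laid segment, in its place frame
    hsv=cv2.cvtColor(f["image"],cv2.COLOR_RGB2HSV);P=cloud(f);L=(P-po[0])@po[1]
    m=(abs(L[...,0])<.03)&(abs(L[...,1])<half+.012)&(L[...,2]>.018)&(L[...,2]<.038)&(hsv[...,1]>115)&(hsv[...,2]>120)
    nl,lab,st,_=cv2.connectedComponentsWithStats(m.astype(np.uint8));i=1+np.argmax(st[1:,4]);v,u=np.nonzero(lab==i)
    W=(cast(f,np.c_[u,v],po[0][2]+.028)-po[0])@po[1]
    print(tag,len(u),"z",np.median(L[lab==i][:,2]).round(4),"x",(np.percentile(W[:,0],[1,99])*1000).round(1),"y",(np.percentile(W[:,1],[1,99])*1000).round(1),"rect",cv2.minAreaRect((W[:,:2]*1000).astype(np.float32)))
E
python3 - <<'E'
from h import *
from plant import robot
po=LP();robot.grip(.62)
s=robot.sense();print(s["opening"],s["wrist_force"],s["t"])
robot.move_straight(tool(po,np.array([0,.019,.10]),1)[0],vel=.15)
pick(robot,YS,0)
s=robot.sense();f=robot.grab_frame("top");np.savez("top2.npz",**f)
check(f,po,.0685,"long")
cv2.imwrite("pics/l1.png",cv2.resize(f["image"][150:275,190:315,::-1],None,fx=4.6,fy=4.6,interpolation=cv2.INTER_CUBIC))
if s["opening"]>.3:
    p=np.array(s["tcp_pos"]);robot.move_straight(p+.10*n,vel=.15);s=robot.sense();print(s["opening"],s["gripper_force"],s["t"])
E
```

```text
0.6206930300160634 [-0.17630991 -0.79669271  0.11828115] 14.3333
hit True tcp in seg [-0.0008  0.0002 -0.0113]
grip 0.4609444372238913 30.905353267880855 tcp in seg [-0.     -0.     -0.0095] [0.19357651 2.97663205 0.68155248]
long 667 z 0.0278 x [-27.2  17. ] y [-79.   60.8] rect ((-2.2216720581054688, -6.600776672363281), (149.8465118408203, 47.73103332519531), 86.3843002319336)
0.46152804245291257 30.2075457572937 19.7
```

View pics/l1.png

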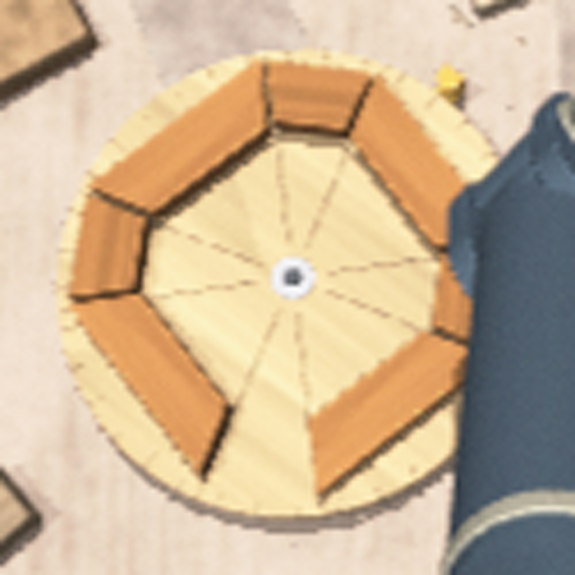

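The long segment lies in its place with an open joint at left, (105,297), and its free end just short of the scribed line at (232,408). The disc hasn't turned. Now the short one.

```bash
python3 - <<'E'
from h import *
from plant import robot
f=load("top2.npz");c=np.array([(190+(x+.5)/4.6-.5,150+(y+.5)/4.6-.5) for x,y in[(74,301),(137,293),(231,407),(205,478)]])
po=LP();print("long corners",(((cast(f,c,.066)-po[0])@po[1])[:,:2]*1000).round(1).tolist(),"nominal 20,-68.5 -20,-45 -20,45 20,68.5")
po=SP()
robot.goto(*tool(po,np.array([0,0,.13]),1))
robot.move_straight(tool(po,np.array([0,0,.03]),1)[0],vel=.15)
s=robot.sense();print(s["t"],s["opening"])
ims=[]
f=robot.grab_frame("side");P=cloud(f);L=(P-po[0])@po[1];hsv=cv2.cvtColor(f["image"],cv2.COLOR_RGB2HSV)
m=(abs(L[...,0])<.03)&(abs(L[...,1])<.045)&(L[...,2]>.042)&(L[...,2]<.075)&(hsv[...,1]>110)&(hsv[...,0]<25);q=L[m]
print(len(q),"x",np.percentile(q[:,0],[1,99]).round(4),"y",np.percentile(q[:,1],[1,99]).round(4),"z",np.percentile(q[:,2],[2,98]).round(4))
for nm in("top","side"):
    f=robot.grab_frame(nm);u,v=proj(f,po[0])[0].astype(int);ims.append(cv2.resize(f["image"][v-40:v+40,u-40:u+40,::-1],(400,400),interpolation=cv2.INTER_CUBIC))
cv2.imwrite("pics/p2.png",np.hstack(ims))
E
```

```text
long corners [[13.4, -66.4], [-20.6, -46.1], [-24.6, 47.6], [13.9, 73.0]] nominal 20,-68.5 -20,-45 -20,45 20,68.5
21.7833 0.46460682162324934
172 x [-0.0198  0.0216] y [-0.0335  0.0218] z [0.0438 0.0697]
```

View pics/p2.png

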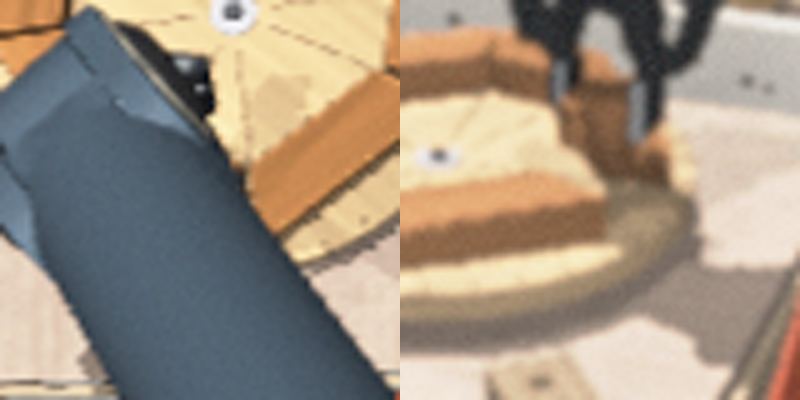

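Side view: the short segment is held between the fingers at (615,110) in the crop, with its near end at −33.5 mm (nominal −34). My corner picks hinted at a radial shift of the long one, so I'll compare its edges with those of the fixed segments using radial profiles.

```bash
cat > prof.py <<'E'
from h import *
def edges(f,r,deg,half,tag):
    p,R=place_pose(r,deg);g=cv2.cvtColor(f["image"],cv2.COLOR_RGB2HSV)[...,1].astype(np.float32)
    def run(P):
        uv=proj(f,P).astype(np.float32);return cv2.remap(g,uv[:,:1],uv[:,1:],cv2.INTER_CUBIC)[:,0]
    a=np.arange(-.035,.035,.0005);o=[];i=[]
    for y in np.arange(-half,half+.001,.004):
        S=run([p+R@[x,y,.028] for x in a]);c=len(a)//2;T=115
        k=np.flatnonzero(S[c:]<T);j=np.flatnonzero(S[:c]<T)
        if len(k) and len(j):o.append(a[c+k[0]]*1000);i.append(a[j[-1]]*1000)
    ys=np.arange(-half,half+.001,.004)[:len(o)]
    print(tag,"outer %.1f inner %.1f"%(np.median(o),np.median(i)),"tilt outer %.1f deg"%np.degrees(np.polyfit(ys,np.array(o)/1000,1)[0]))
E
python3 - <<'E'
from prof import *
f=load("top2.npz")
for nm,r,d,h in(("LOOSE",.102,TH,.034),("L1",.102,TH+90,.034),("L2",.102,TH+180,.034),("L3",.102,TH+270,.034),("S1",.114,TH+135,.016),("S2",.114,TH+225,.016),("S3",.114,TH-45,.016)): edges(f,r,d,h,nm)
f=load("top0.npz");print("start image")
for nm,r,d,h in(("L1",.102,TH+90,.034),("L2",.102,TH+180,.034),("L3",.102,TH+270,.034),("S1",.114,TH+135,.016),("S2",.114,TH+225,.016),("S3",.114,TH-45,.016)): edges(f,r,d,h,nm)
E
```

```text
LOOSE outer 17.5 inner -24.5 tilt outer -1.5 deg
L1 outer 23.8 inner -19.0 tilt outer -0.1 deg
L2 outer 20.5 inner -20.5 tilt outer 9.5 deg
L3 outer 19.5 inner -27.0 tilt outer 0.2 deg
S1 outer 0.0 inner -0.5 tilt outer -10.1 deg
S2 outer 20.0 inner -25.0 tilt outer 0.4 deg
S3 outer 19.0 inner -26.0 tilt outer 1.3 deg
start image
L1 outer 24.0 inner -19.5 tilt outer 0.0 deg
L2 outer 20.8 inner -21.0 tilt outer 0.2 deg
L3 outer 19.5 inner -27.0 tilt outer -0.1 deg
S1 outer 22.0 inner -19.5 tilt outer 0.2 deg
S2 outer 20.0 inner -25.0 tilt outer -0.1 deg
S3 outer 19.0 inner -26.0 tilt outer 0.8 deg
```

The long piece sits about 2 mm inward and 1.5° rotated, within tolerance. I'll lay the short with +1 mm radial correction, then recheck both.

```bash
python3 - <<'E'
from prof import *
from plant import robot
po=SP();lay(robot,po,.001,0)
robot.grip(.62);s=robot.sense();print(s["opening"],s["wrist_force"])
robot.move_straight(tool(po,np.array([.001,0,.12]),1)[0],vel=.15)
robot.goto([.45,-.15,.3],s["tcp_rot"])
f=robot.grab_frame("top");np.savez("top3.npz",**f);print(robot.sense()["t"])
for nm,r,d,h in(("LONG",.102,TH,.034),("SHORT",.114,TH+45,.016),("L1",.102,TH+90,.034),("L2",.102,TH+180,.034),("S3",.114,TH-45,.016)): edges(f,r,d,h,nm)
cv2.imwrite("pics/l2.png",cv2.resize(f["image"][195:270,200:290,::-1],None,fx=8,fy=8,interpolation=cv2.INTER_CUBIC))
E
```

```text
hit True [ 0.001  -0.0003 -0.0102] [-0.34585674  0.18460902  4.81770429] 30.830746293067932 23.2
0.6201706063630033 [ 0.35867286  0.50314875 -0.17977373]Traceback (most recent call last):
  File "<stdin>", line 6, in <module>
plant.IKError: the arm cannot take that pose within its joint ranges
```

```bash
python3 - <<'E'
from prof import *
from plant import robot
robot.goto(*tool(rest_pose(YS),np.array([0,0,.12]),1))
f=robot.grab_frame("top");np.savez("top3.npz",**f);print(robot.sense()["t"])
for nm,r,d,h in(("LONG",.102,TH,.034),("SHORT",.114,TH+45,.016),("L1",.102,TH+90,.034),("L2",.102,TH+180,.034),("S3",.114,TH-45,.016)): edges(f,r,d,h,nm)
cv2.imwrite("pics/l2.png",cv2.resize(f["image"][195:270,200:290,::-1],None,fx=8,fy=8,interpolation=cv2.INTER_CUBIC))
E
```

```text
26.0917
LONG outer 17.8 inner -24.5 tilt outer -2.0 deg
SHORT outer 20.0 inner -21.5 tilt outer -0.8 deg
L1 outer 0.0 inner -0.5 tilt outer -0.0 deg
L2 outer 0.0 inner -0.5 tilt outer -0.0 deg
S3 outer 19.0 inner -26.0 tilt outer 1.2 deg
```

View pics/l2.png

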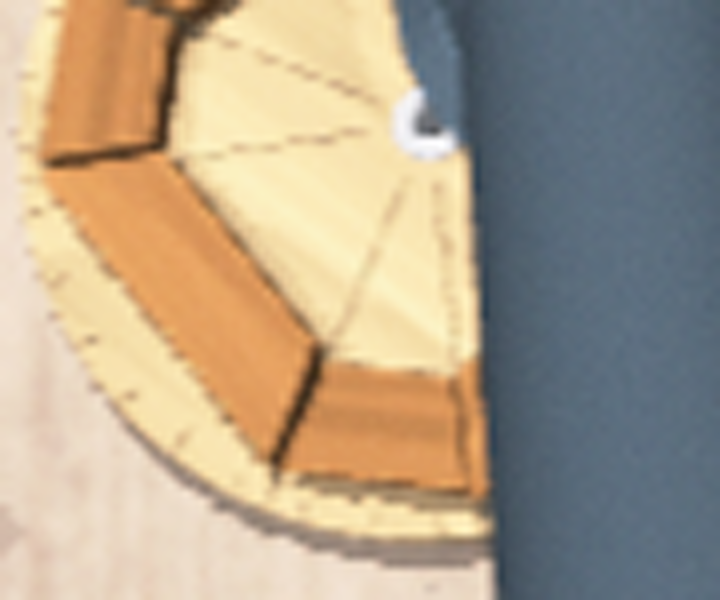

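Both segments are in with open joints at every line: (105,155), (300,400) and (462,430) in the crop. I have now used up (slightly overrun) the picture allowance, so further checks are numeric only. Moving the arm clear to measure the joints.

```bash
python3 - <<'E'
from prof import *
from plant import robot
robot.move_joints([-1.212,.469,-.049,1.532,.024,1.141,-.082])
f=robot.grab_frame("top");np.savez("top4.npz",**f);print(robot.sense()["t"])
for nm,r,d,h in(("LONG",.102,TH,.034),("SHORT",.114,TH+45,.016),("L1",.102,TH+90,.034),("L2",.102,TH+180,.034),("L3",.102,TH+270,.034),("S1",.114,TH+135,.016),("S2",.114,TH+225,.016),("S3",.114,TH-45,.016)): edges(f,r,d,h,nm)
g=cv2.cvtColor(f["image"],cv2.COLOR_RGB2GRAY).astype(np.float32)
# joints: dark dip across each line at top height; tangential mm, at two radii
s=np.arange(-.012,.0121,.0005)
for d in(-30,30,60,120,150,210,240,300):
    R=Ro.from_euler('z',TH+d,degrees=True).as_matrix();row=[]
    for r0 in(.098,.108,.118,.126):
        uv=proj(f,[CTR+R@[r0+.002*k,y,.028] for k in(-1,0,1) for y in s]).astype(np.float32)
        v=cv2.remap(g,uv[:,:1],uv[:,1:],cv2.INTER_CUBIC)[:,0].reshape(3,-1).mean(0);w=np.clip(np.median(v)-8-v,0,None)
        row.append("%.1f/%.0f"%((s*w).sum()/max(w.sum(),1e-6)*1000,w.sum()/10))
    print(d,row)
# zero: scribed lines still at the same angle?
A=np.radians(np.arange(0,360,.25));Rr=np.arange(.032,.072,.001);a0=load("top0.npz")
def pr(F):
    gg=cv2.cvtColor(F["image"],cv2.COLOR_RGB2GRAY).astype(np.float32);pts=np.stack([CTR[0]+Rr[:,None]*np.cos(A),CTR[1]+Rr[:,None]*np.sin(A),0*Rr[:,None]+.038+0*A],-1).reshape(-1,3)
    uv=proj(F,pts).reshape(len(Rr),len(A),2).astype(np.float32);p=cv2.remap(gg,uv[...,0],uv[...,1],cv2.INTER_CUBIC).mean(0);return p-cv2.blur(p[None],(61,1))[0]
p0,p1=pr(a0),pr(f);print("turn deg",.25*(np.argmax([(p0*np.roll(p1,-k)).sum() for k in range(-40,41)])-40))
E
```

```text
28.6333
LONG outer 18.0 inner -24.5 tilt outer -1.9 deg
SHORT outer 20.0 inner -21.5 tilt outer -0.7 deg
L1 outer 24.0 inner -19.5 tilt outer -0.3 deg
L2 outer 20.5 inner -21.0 tilt outer -0.2 deg
L3 outer 19.5 inner -27.2 tilt outer 0.1 deg
S1 outer 22.0 inner -19.5 tilt outer -0.6 deg
S2 outer 20.0 inner -25.0 tilt outer -0.8 deg
S3 outer 19.0 inner -26.0 tilt outer 1.0 deg
-30 ['-0.9/50', '-0.3/80', '-0.1/53', '-0.2/79']
30 ['2.8/92', '3.5/96', '3.4/87', '3.3/86']
60 ['0.9/3', '3.0/15', '1.8/19', '1.7/19']
120 ['0.0/0', '1.0/59', '1.1/52', '0.7/59']
150 ['-0.3/91', '0.3/75', '0.0/59', '-0.2/69']
210 ['0.4/79', '-0.1/78', '0.1/50', '-0.3/67']
240 ['-1.0/27', '0.1/34', '0.3/18', '-1.0/36']
300 ['-0.1/42', '-0.4/54', '-0.0/54', '-0.7/51']
turn deg 0.0
```

The turntable hasn't turned and the long segment is within tolerance. The joint centres put the short one about 3 mm too far counterclockwise, so I'll regrip, lift, shift 2.5 mm back and set it down again.

```bash
python3 - <<'E'
from prof import *
from plant import robot
po=SP();T=lambda y,z:tool(po,np.array([.001,y,z]),1)
robot.goto(*T(-.0003,.12)); robot.grip(.62)
robot.move_straight(T(-.0003,.02)[0],vel=.15)
print("hit",robot.move_straight(T(-.0003,-.0095)[0],vel=.04,contact_N=5))
robot.grip(0.,strength=20);s=robot.sense();print(s["opening"],s["wrist_force"])
robot.move_straight(T(-.0003,0)[0],vel=.05)
lay(robot,po,.001,-.0028)
robot.grip(.62);robot.move_straight(T(-.0028,.12)[0],vel=.15)
robot.move_joints([-1.212,.469,-.049,1.532,.024,1.141,-.082])
f=robot.grab_frame("top");np.savez("top5.npz",**f);print(robot.sense()["t"])
for nm,r,d,h in(("LONG",.102,TH,.034),("SHORT",.114,TH+45,.016),("L1",.102,TH+90,.034),("S3",.114,TH-45,.016)): edges(f,r,d,h,nm)
g=cv2.cvtColor(f["image"],cv2.COLOR_RGB2GRAY).astype(np.float32);s=np.arange(-.012,.0121,.0005)
for d in(-30,30,60,120,240):
    R=Ro.from_euler('z',TH+d,degrees=True).as_matrix();row=[]
    for r0 in(.098,.108,.118,.126):
        uv=proj(f,[CTR+R@[r0+.002*k,y,.028] for k in(-1,0,1) for y in s]).astype(np.float32)
        v=cv2.remap(g,uv[:,:1],uv[:,1:],cv2.INTER_CUBIC)[:,0].reshape(3,-1).mean(0);w=np.clip(np.median(v)-8-v,0,None)
        row.append("%.1f/%.0f"%((s*w).sum()/max(w.sum(),1e-6)*1000,w.sum()/10))
    print(d,row)
P=cloud(f)
for nm,po in(("L",LP()),("S",SP())):
    L=(P-po[0])@po[1];k=L[(abs(L[...,0])<.015)&(abs(L[...,1])<.018)];c=np.linalg.lstsq(np.c_[k[:,:2],np.ones(len(k))],k[:,2],rcond=None)[0];print(nm,"plane",c.round(4))
E
```

```text
hit False
0.46281279727164093 [-0.1964548   0.68505145  1.08220248]
hit True [ 0.001  -0.003  -0.0092] [0.10188815 0.21341819 4.53573152] 21.37892335653305 34.125
37.8
LONG outer 18.0 inner -24.5 tilt outer -1.9 deg
SHORT outer 20.5 inner -21.5 tilt outer 0.1 deg
L1 outer 23.8 inner -19.5 tilt outer -0.0 deg
S3 outer 19.0 inner -26.0 tilt outer 1.3 deg
-30 ['-1.3/56', '-0.4/83', '-0.5/46', '-0.1/85']
30 ['1.9/66', '2.0/61', '2.2/46', '2.0/51']
60 ['0.9/18', '1.8/49', '0.9/65', '1.0/40']
120 ['0.0/0', '0.9/58', '1.0/46', '0.6/56']
240 ['-1.4/28', '0.1/33', '0.9/14', '-1.2/37']
L plane [-0.0002 -0.009   0.0278]
S plane [0.0554 0.0104 0.0281]
```

```bash
python3 - <<'E'
from h import *
for n_ in("top4","top5"):
    f=load(n_+".npz");P=cloud(f)
    for d in(45,135,225,-45):
        po=place_pose(.114,TH+d);L=(P-po[0])@po[1];k=L[(abs(L[...,0])<.015)&(abs(L[...,1])<.018)&(abs(L[...,2]-.028)<.008)];c,r=np.linalg.lstsq(np.c_[k[:,:2],np.ones(len(k))],k[:,2],rcond=None)[:2];print(n_,d,len(k),c.round(4),np.sqrt(r/len(k)).round(4))
E
```

```text
top4 45 128 [ 0.0665 -0.0094  0.0281] [0.0024]
top4 135 131 [-0.0706  0.0018  0.0283] [0.0025]
top4 225 121 [0.0048 0.035  0.0285] [0.0024]
top4 -45 129 [0.0256 0.0169 0.0279] [0.0028]
top5 45 135 [0.0554 0.0104 0.0281] [0.0026]
top5 135 128 [0.0026 0.0118 0.0281] [0.0027]
top5 225 118 [ 0.0111 -0.0049  0.0283] [0.0028]
top5 -45 123 [-0.0172 -0.0072  0.028 ] [0.0024]
```

```bash
python3 - <<'E'
from h import *
from plant import robot
F=[robot.grab_frame("top") for _ in range(20)]
f=F[0];Z=np.array([x["range_z"] for x in F]);f["range_z"]=np.median(Z,0);P=cloud(f)
for r,d in((.102,0),(.102,90),(.114,45),(.114,135),(.114,225),(.114,-45)):
    po=place_pose(r,TH+d);L=(P-po[0])@po[1];k=L[(abs(L[...,0])<.014)&(abs(L[...,1])<.018)&(abs(L[...,2]-.028)<.008)];c,_=np.linalg.lstsq(np.c_[k[:,:2],np.ones(len(k))],k[:,2],rcond=None)[:2];print(d,c.round(4))
print(robot.sense()["t"])
E
```

```text
0 [-0.0089 -0.0045  0.0281]
90 [-0.01   -0.0031  0.0282]
45 [-0.0175  0.0042  0.0281]
135 [0.0135 0.0066 0.0285]
225 [0.001  0.0042 0.0284]
-45 [0.0018 0.0062 0.0282]
38.8
```

Flat, so the earlier slope reading was depth noise. Handing in.

```bash
python3 -c "
from plant import robot
print(robot.close_job())"
```

```text
the job is handed in; nothing more can be done
None
```

The job is handed in, with no verdict returned: my last camera check had both segments flat in their places with open joints (long about 2 mm inward and up to 2° off), the turntable unturned when last measured, before a final 2.5 mm correction of the short segment; I viewed 12 pictures, over the limit of 10.

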